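# Close the wheel-drilling jig and hold it down

### The job

Fill the two empty pockets of the drill jig with the two wooden wheel blanks from the carrier board, so that all four sit flat in the 2 x 2 grid. Then fit the jig's upper half over the two dowels, fully home and flat, and keep it pressed down firmly, with a push of at least 10 N, for drilling: finish while you are still holding it down, do not let go. Leave the other things on the bench where they are.

Things in the scene. Friction and masses are not known exactly. Their poses are not given: they have to be found in the camera images.
- jig_face (a point): Lower half of the drill jig, fixed to the bench: plywood block 130 (its x) x 210 (its y) x 20 mm high. Origin at the centre of its upper face, 20 mm above the bench; z up. Four round pockets 41 mm across, 8 mm deep, in a 2 x 2 grid at x = +-34, y = +-34 mm. Two upright dowels at x = 0, y = +-85 mm.
- dowel0 (a point): Tip of a jig dowel (x = 0, y = -85 mm of the jig), 30 mm above the jig's face, 50 mm above the bench. The dowel is round, upright, 10 mm across, its last 8 mm tapering to 4 mm.
- dowel1 (a point): Tip of a jig dowel (x = 0, y = +85 mm of the jig), 30 mm above the jig's face, 50 mm above the bench. The dowel is round, upright, 10 mm across, its last 8 mm tapering to 4 mm.
- pocket0 (a point): Centre of the floor of a jig pocket, 8 mm below the jig's face and 12 mm above the bench (at x = -34, y = -34 mm of the jig). z up.
- pocket1 (a point): Centre of the floor of a jig pocket, 8 mm below the jig's face and 12 mm above the bench (at x = -34, y = +34 mm of the jig). z up.
- pocket2 (a point): Centre of the floor of a jig pocket, 8 mm below the jig's face and 12 mm above the bench (at x = +34, y = -34 mm of the jig). z up.
- pocket3 (a point): Centre of the floor of a jig pocket, 8 mm below the jig's face and 12 mm above the bench (at x = +34, y = +34 mm of the jig). z up.
- top_grip (a point): Upper half of the jig, loose, 0.45 kg: plate 130 (its x) x 210 (its y) x 26 mm thick, lying flat on the bench, with a grip rib on its middle, 24 (x) x 90 (y) x 40 mm high. This point is in the rib on the centre axis, 48 mm above the plate's underside, 22 mm above its upper face; z up. Home, the underside lies on the jig's face and this point is 68 mm above the bench.
- hole0 (a point): Lower mouth of a dowel hole in the upper half (its x = 0, y = -85 mm, at its underside): 12 mm across, straight through (1 mm play round the dowel). Either hole fits either dowel. When home the dowel tip shows 4 mm above the plate.
- hole1 (a point): Lower mouth of a dowel hole in the upper half (its x = 0, y = +85 mm, at its underside): 12 mm across, straight through (1 mm play round the dowel). Either hole fits either dowel. When home the dowel tip shows 4 mm above the plate.
- recess (a point): Centre of the upper half's underside. Four recesses open downwards at its x = +-34, y = +-34 mm, 44 mm across, 18 mm deep, to cover the blanks (10 mm guide holes above them). A blank not down in its pocket would hold the upper half up.
- wheel0_mid (a point): Wheel blank: loose plain wooden disc, 36 mm across, 24 mm high, edges bevelled 3 mm, about 18 g. The point is its centre, 12 mm above its underside. All four are alike and interchangeable. At the start two lie flat in jig pockets and two on the carrier board (12 mm thick), so all of them are with their centres 24 mm above the bench; which pockets are empty varies. In a pocket a blank stands 16 mm above the jig's face, with 2.5 mm play all round.
- wheel1_mid (a point): Wheel blank: loose plain wooden disc, 36 mm across, 24 mm high, edges bevelled 3 mm, about 18 g. The point is its centre, 12 mm above its underside. All four are alike and interchangeable. At the start two lie flat in jig pockets and two on the carrier board (12 mm thick), so all of them are with their centres 24 mm above the bench; which pockets are empty varies. In a pocket a blank stands 16 mm above the jig's face, with 2.5 mm play all round.
- wheel2_mid (a point): Wheel blank: loose plain wooden disc, 36 mm across, 24 mm high, edges bevelled 3 mm, about 18 g. The point is its centre, 12 mm above its underside. All four are alike and interchangeable. At the start two lie flat in jig pockets and two on the carrier board (12 mm thick), so all of them are with their centres 24 mm above the bench; which pockets are empty varies. In a pocket a blank stands 16 mm above the jig's face, with 2.5 mm play all round.
- wheel3_mid (a point): Wheel blank: loose plain wooden disc, 36 mm across, 24 mm high, edges bevelled 3 mm, about 18 g. The point is its centre, 12 mm above its underside. All four are alike and interchangeable. At the start two lie flat in jig pockets and two on the carrier board (12 mm thick), so all of them are with their centres 24 mm above the bench; which pockets are empty varies. In a pocket a blank stands 16 mm above the jig's face, with 2.5 mm play all round.
- carrier: Carrier board, fixed, 140 (its x) x 60 (its y) x 12 mm high, on which the two loose blanks lie about 72 mm apart along its x. Origin at the centre of its underside.
- mallet: Bystander: carver's mallet: block head 60 x 105 x 64 mm with a bar handle, lying. Origin on its underside.
- glue: Bystander: white glue bottle, 52 mm across, 125 mm tall. Origin on its underside.
- roundel: Bystander: flat turned disc, 66 mm across and 14 mm high (wider and flatter than a wheel blank; not one of them). Origin on its underside.
- offcut: Bystander: offcut block 45 x 85 x 22 mm. Origin on its underside.
- chisel: Bystander: chisel with round wooden handle, 230 mm long, lying. Origin on its underside.
- brush: Bystander: bench brush, lying. Origin on its underside.
- panel: Bystander: carved panel 100 x 130 x 20 mm, lying flat. Origin on its underside.
Things that resemble listed ones, but are neither listed nor needed, are in the scene too. Leave any black or purple look-alike of the part that bears wheel1_mid alone.

How it is judged (in metres and radians):
On the way, in this order (a step that is already met when the one before it is completed fails the run):
1. all four wheel blanks sit flat in the pockets of the lower half (((horizontal distance between wheel0_mid and pocket0 below 0.005 m and z of wheel0_mid in the frame of jig_face between 0 and 0.007 m) or (horizontal distance between wheel0_mid and pocket1 below 0.005 m and z of wheel0_mid in the frame of jig_face between 0 and 0.007 m) or (horizontal distance between wheel0_mid and pocket2 below 0.005 m and z of wheel0_mid in the frame of jig_face between 0 and 0.007 m) or (horizontal distance between wheel0_mid and pocket3 below 0.005 m and z of wheel0_mid in the frame of jig_face between 0 and 0.007 m)) and ((horizontal distance between wheel1_mid and pocket0 below 0.005 m and z of wheel1_mid in the frame of jig_face between 0 and 0.007 m) or (horizontal distance between wheel1_mid and pocket1 below 0.005 m and z of wheel1_mid in the frame of jig_face between 0 and 0.007 m) or (horizontal distance between wheel1_mid and pocket2 below 0.005 m and z of wheel1_mid in the frame of jig_face between 0 and 0.007 m) or (horizontal distance between wheel1_mid and pocket3 below 0.005 m and z of wheel1_mid in the frame of jig_face between 0 and 0.007 m)) and ((horizontal distance between wheel2_mid and pocket0 below 0.005 m and z of wheel2_mid in the frame of jig_face between 0 and 0.007 m) or (horizontal distance between wheel2_mid and pocket1 below 0.005 m and z of wheel2_mid in the frame of jig_face between 0 and 0.007 m) or (horizontal distance between wheel2_mid and pocket2 below 0.005 m and z of wheel2_mid in the frame of jig_face between 0 and 0.007 m) or (horizontal distance between wheel2_mid and pocket3 below 0.005 m and z of wheel2_mid in the frame of jig_face between 0 and 0.007 m)) and ((horizontal distance between wheel3_mid and pocket0 below 0.005 m and z of wheel3_mid in the frame of jig_face between 0 and 0.007 m) or (horizontal distance between wheel3_mid and pocket1 below 0.005 m and z of wheel3_mid in the frame of jig_face between 0 and 0.007 m) or (horizontal distance between wheel3_mid and pocket2 below 0.005 m and z of wheel3_mid in the frame of jig_face between 0 and 0.007 m) or (horizontal distance between wheel3_mid and pocket3 below 0.005 m and z of wheel3_mid in the frame of jig_face between 0 and 0.007 m))), for 0.2 s.
2. the upper half is home on its dowels (z of top_grip in the frame of jig_face below 0.0505 m and horizontal distance between top_grip and jig_face below 0.004 m and angle between the y axis of top_grip and the y axis of jig_face, either way round below 0.04 rad and angle between top_grip's own z axis and vertical below 0.03 rad), for 0.2 s.
At the end, for the whole second after the job is handed in: All four blanks flat in pockets (within 5 mm of the axis); the upper half home on both dowels (within 2.5 mm of the face, 4 mm of centre, turned under 0.04, tilted under 0.03 rad), at rest, pressing on the lower half with over 10 N, robot still touching it, through the last second (all of step 1 and all of step 2 and contact force between top and jig above 10 N and contact force between any of the fingers, the arm and top above 2 N and linear speed of top below 0.02 m/s); the arm keeps its last pose, push and grip.
It fails at once if a bystander was moved more than 40 mm (distance of any of mallet, glue, roundel, offcut, chisel, brush, panel from where it was at the start of the episode above 0.04 m).
It also fails if it takes over 64 s, if anything falls off the work surface, if the arm or the gripper's body presses on something with over 40 N, if the wrist force passes 120 N, or if a joint passes its speed limit or range.

### The arm

A 7-joint arm with a two-finger parallel gripper is mounted at the origin on the work surface. World frame = base frame: x ahead of the robot, y to its left, z up, the work surface at z = 0. Lengths are in mm, angles in rad, forces in N, time in s.
With the tool pointing down it reaches from about 400 to 875 mm from the base axis. Payload 4.4 kg.
Tool frame: the origin (TCP) lies midway between the tips of the shut fingers; the grasp point (between the pads) lies ctrl.tcp_to_grasp behind it (ctrl.tcp_to_grasp is the distance from the TCP to the grasp point, in mm); z points along the fingers, y is the line along which they close (so a half turn about z gives the same grasp; the last joint's range is limited). The gripper opens to 85 mm and grips with 20 to 120 N. Pads are 22 mm wide; open, the fingers measure 114 mm over their backs; the gripper's body (76 mm by 85 mm) begins 54 mm behind the grasp point. The pads swing forward as they close: fully open they stand 13 mm farther back than shut.
Start: joints at [1.085, 0.628, 0.038, 1.517, -0.027, 0.996, -0.02], TCP at [264.954, -593.563, 231.313] pointing down, gripper open.
Joint ranges: [-3.06, 3.06], [-0.37, 2.12], [-1.25, 1.32], [0.18, 2.47], [-1.1, 4.24], [0.23, 1.98], [-2.94, 2.94]. Speed limits (rad/s): [2.57, 2.57, 3.14, 3.14, 3.14, 3.14, 3.14].

### API

Orientations are given as [roll, pitch, yaw] about the fixed x, y, z axes, in that order (R = Rz(yaw) Ry(pitch) Rx(roll)).
In Python, from cell import ctrl, get_image, get_calibration, workorder, boxes_of, place_of gives the robot as it stands.
- The arm moves only by the tool play_rows, never from a script. Its argument "series" is a list that holds one entry, the list of rows, each a list of 7 numbers: the shift along the world's x, y, z in cm, then the turn, a rotation vector about the world's x, y, z in degrees, then the closure, from 0 (fully open) to 1 (shut). A call has 1 to 20 rows; each row shifts and turns the commanded pose from where the row before left it; what a row does not reach is not made up. A row lasts 1/8 s, in which the tool goes at most 62.5 mm and 10.7 degrees, less where a joint would pass 70% of its speed; a pose out of reach is approached as far as the arm can. A call with a gripper value outside its range is refused whole. The fingers move at their own pace and stop on an object; the grip force is fixed at half the most. Time passes only in rows, so rows that do not move let the fingers close. It gives the time, the measured TCP pose, the force, the opening and the grip force at its end, in the units of the state.
- ctrl.read_state(): the state, without advancing time (a new reading comes with each control period).
- get_image(name): name is "side" or "top"; returns (picture, depth): 420x560x3 uint8, red, green, blue; 420x560 float32, mm along the optical axis (not along the pixel's ray), 0 where there is no reading.
- get_calibration(name): a dict with "K" (3x3 intrinsics, pixels), "R" (3x3) and "t" (3): a world point X has camera coordinates R X + t. Camera axes: x right, y down, z forward; pixel columns grow to the right and rows downward; lengths in mm; the calibration is good to about 2 mm. A picture is of the moment at which its call begins. get_calibration takes no time and is no camera call.
- workorder.finish_job(): hands the job in; it is judged then, once.
Trained networks look in the newest picture that a camera, given by its name, has taken for a name from the list of things; names that differ only in an ending like _2 or _b are one class to them, and where a whole thing is asked for, a point or a joint stands for the part that bears it (a point fixed in the world has none). Each returns a list of dicts, best first, with "p" (0 to 1); they miss things now and then, are a little off and sometimes report something else, mostly with a low value. They report only what shows in the picture. A call takes as long as a camera call. They do not tell look-alikes from the thing itself.
- boxes_of(target, camera): "pixel" ([column, row] in pixels, amid what is visible of it).
- place_of(target, camera): "pixel" ([column, row] in pixels: a listed point, or the origin of a listed thing).
The state is a dict: "clock": time; "qpos": joint angles; "qd": joint speeds; "tau": joint torques, N m; "eef_pos": TCP position; "tool_rot": TCP orientation; "force": force on the tool from outside, world axes, zero at the start; "torque": the same for the moment, N m; "width": finger opening in mm; "gripper_force": force on a finger pad.
Only numpy, scipy, OpenCV 4.12 (cv2) and the standard library are available. Lean on these libraries where they do the work, as an engineer would, in place of code of your own. Each camera call takes 0.05 s, during which the arm holds its last target. There are 200 camera calls.

## Working session

There is one attempt and no reset: what is moved stays moved. The work goes in short steps, Python scripts to look and compute and a tool call to move; the robot and the scene stay as the last step left them, time stands still between calls to the robot, and variables do not carry over. Pictures are saved under pics/ and viewed, at most 10 in all, crops included, and the job is handed in when it is done.

Besides the shell and the picture viewer there is one more tool, called after "Emit:" as name(argument=value, ...), one argument or row to a line, values as JSON. play_rows: Moves the arm, as the interface text tells. Its arguments: {"type":"object","properties":{"series":{"type":"array"}},"required":["series"]}

```bash
mkdir -p pics; cat > h.py <<'E'
import numpy as np, cv2
from cell import ctrl, get_image, get_calibration, workorder, boxes_of, place_of
def ray(name,px,z):
    c=get_calibration(name);K,R,t=[np.array(c[k],float) for k in("K","R","t")]
    d=R.T@np.linalg.inv(K)@np.array([px[0],px[1],1.]);o=-R.T@t.reshape(3)
    return o+d*(z-o[2])/d[2]
def cloud(name,dep):
    c=get_calibration(name);K,R,t=[np.array(c[k],float) for k in("K","R","t")]
    v,u=np.indices(dep.shape);p=np.stack([u,v,np.ones_like(u)],-1)@np.linalg.inv(K).T*dep[...,None]
    return (p-t.reshape(3))@R
def proj(name,X):
    c=get_calibration(name);K,R,t=[np.array(c[k],float) for k in("K","R","t")]
    p=K@(R@np.array(X,float)+t.reshape(3));return p[:2]/p[2]
E
python3 - <<'E'
from h import *
for n in("top","side"):
    im,d=get_image(n);cv2.imwrite(f"pics/{n}0.png",im[:,:,::-1]);np.save(f"{n}0.npy",d)
    for t,z in [("jig_face",20),("dowel0",50),("dowel1",50),("pocket0",12),("pocket1",12),("pocket2",12),("pocket3",12),("top_grip",48),("hole0",0),("hole1",0),("wheel0_mid",24),("carrier",0)]:
        print(n,t,[(np.round(r["pixel"]).astype(int).tolist(),round(r["p"],2),np.round(ray(n,r["pixel"],z)[:2]).astype(int).tolist()) for r in place_of(t,n)][:7])
s=ctrl.read_state();print(s["eef_pos"],s["tool_rot"],s["width"],ctrl.tcp_to_grasp,s["clock"],s["force"])
E
```

```text
top jig_face [([158, 224], 0.96, [535, 301]), ([174, 309], 0.2, [328, 248]), ([203, 144], 0.18, [747, 199])]
top dowel0 [([187, 229], 0.93, [520, 222]), ([122, 215], 0.69, [551, 383]), ([282, 250], 0.45, [472, -10]), ([288, 219], 0.29, [549, -24])]
top dowel1 [([187, 229], 0.93, [520, 222]), ([122, 215], 0.69, [551, 383]), ([282, 250], 0.45, [472, -10]), ([288, 219], 0.29, [549, -24])]
top pocket0 [([172, 216], 0.86, [559, 269]), ([168, 242], 0.76, [492, 276]), ([148, 209], 0.68, [575, 330]), ([144, 233], 0.57, [512, 336])]
top pocket1 [([172, 216], 0.86, [559, 269]), ([168, 242], 0.76, [492, 276]), ([148, 209], 0.68, [575, 330]), ([144, 233], 0.57, [512, 336])]
top pocket2 [([172, 216], 0.86, [559, 269]), ([168, 242], 0.76, [492, 276]), ([148, 209], 0.68, [575, 330]), ([144, 233], 0.57, [512, 336])]
top pocket3 [([172, 216], 0.86, [559, 269]), ([168, 242], 0.76, [492, 276]), ([148, 209], 0.68, [575, 330]), ([144, 233], 0.57, [512, 336])]
top top_grip [([384, 242], 0.87, [498, -260])]
top hole0 [([414, 257], 0.78, [469, -342]), ([348, 234], 0.66, [524, -177])]
top hole1 [([414, 257],
[... 653 characters left out ...]
17], 0.72, [566, 329])]
side pocket3 [([200, 324], 0.87, [493, 263]), ([159, 342], 0.87, [511, 341]), ([150, 317], 0.72, [566, 329])]
side top_grip [([162, 339], 0.72, [492, 338]), ([390, 184], 0.62, [493, -267])]
side hole0 [([352, 211], 0.81, [517, -174]), ([415, 189], 0.64, [471, -345])]
side hole1 [([352, 211], 0.81, [517, -174]), ([415, 189], 0.64, [471, -345])]
side wheel0_mid [([311, 251], 0.67, [481, -9]), ([434, 247], 0.51, [322, -217])]
side carrier [([300, 247], 0.62, [516, -10]), ([336, 282], 0.25, [401, -7])]
[ 264.94872733 -593.57188531  231.31673678] [ 3.14157712e+00 -3.93956357e-05  4.19736531e-01] 85.33567394328055 18.700000000000003 1.3 [ 0.60170594 -0.38744176  0.04798641]
```

View pics/top0.png

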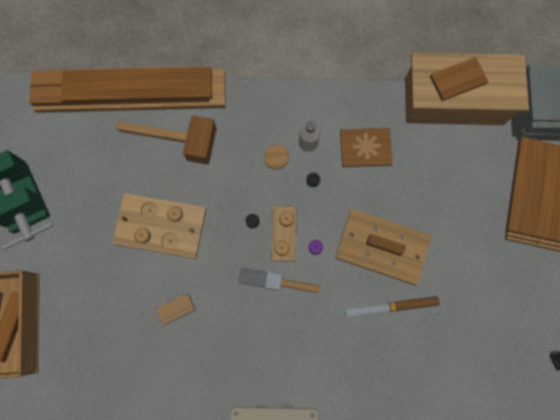

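View pics/side0.png

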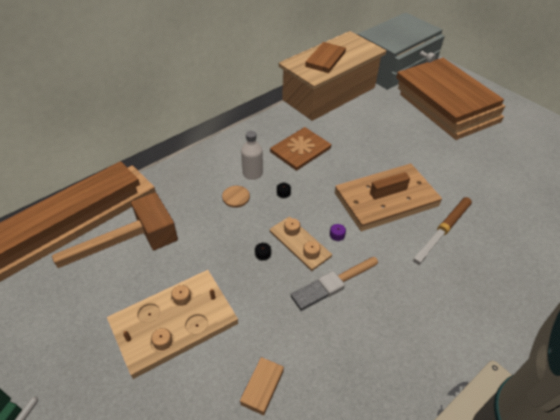

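The empty pockets are at about (149,210) and (169,240) in the top picture. The filled ones are at (174,213) and (142,236). The natural-wood blanks on the carrier at (287,218) and (282,248) fit the description. The black discs at (313,180) and (252,220) and the purple one at (316,247) are look-alikes, and the flat roundel is at (276,157). I'll refine with depth and confirm with a crop.

```bash
python3 - <<'E'
from h import *
def rect(p):
    r=cv2.minAreaRect(p[:,:2].astype(np.float32));return np.round(r[0],1),np.round(r[1],1),round(r[2],1)
for n in("top","side"):
    P=cloud(n,np.load(n+"0.npy"));z=P[...,2]
    def m(lo,hi,c,rad):
        k=(z>lo)&(z<hi)&(np.hypot(P[...,0]-c[0],P[...,1]-c[1])<rad);return P[k]
    f=lambda p:(len(p),np.round(p.mean(0),1) if len(p) else 0)
    q=m(14,25,(536,300),130);print(n,"jig",f(q),rect(q))
    q=m(20,33,(497,-260),130);print("top plate",f(q),rect(q))
    q=m(56,75,(497,-260),80);print("rib",f(q),rect(q))
    for c in[(478,-2),(555,-15),(560,268),(512,338)]:
        q=m(30,42,c,30);print("wheel",c,f(q),rect(q) if len(q) else 0)
    q=m(7,16,(526,-14),90);print("carrier",f(q),rect(q))
im,_=get_image("top");im2,_=get_image("side")
a=cv2.resize(im[160:280,100:360],None,fx=3,fy=3,interpolation=cv2.INTER_CUBIC)[:240*2]
b=cv2.resize(im2[170:290,220:480],None,fx=3,fy=3,interpolation=cv2.INTER_CUBIC)
cv2.imwrite("pics/crop1.png",cv2.resize(np.vstack([a,b]),(650,600))[:,:,::-1])
for n in("top","side"):print(n,[(np.round(r["pixel"],1).tolist(),round(r["p"],2),np.round(ray(n,r["pixel"],24)[:2]).tolist()) for r in boxes_of("wheel0_mid",n)])
E
```

```text
top jig (3384, array([531. , 297.9,  20.8])) (array([531.8, 299.1]), array([212.8, 130.8]), 81.3)
top plate (3849, array([ 488.7, -261.4,   27. ])) (array([ 490.8, -262.4]), array([211. , 132.4]), 72.6)
rib (393, array([ 489.4, -261.1,   66.3])) (array([ 490.6, -261.5]), array([89.5, 24.9]), 71.8)
wheel (478, -2) (162, array([479.3,  -9.1,  36.7])) (array([479.3,  -8.9]), array([33.2, 33.4]), 43.3)
wheel (555, -15) (158, array([552.8, -19.4,  36.6])) (array([552.7, -20. ]), array([35.3, 32.4]), 1.2)
wheel (560, 268) (158, array([559.7, 258.8,  36.7])) (array([560.1, 259.7]), array([35.2, 33.1]), 46.5)
wheel (512, 338) (156, array([503.1, 335.7,  36.7])) (array([502.9, 336.4]), array([33.8, 32.8]), 87.7)
carrier (857, array([520. , -12.4,  12.3])) (array([528.8,  -8.1]), array([157.9, 164.1]), 85.6)
side jig (5833, array([529. , 303.9,  20.1])) (array([533.6, 298.2]), array([210.1, 134.7]), 81.3)
top plate (3115, array([ 485.9, -251.2,   26.6])) (array([ 491.6, -262.1]), array([214.9, 135.5]), 73.3)
rib (385, array([ 489.8, -257.7,   65. ])) (array([ 490.8, -259.5]), array([90.7, 25.1]), 71.5)
wheel (478, -2) (204, array([479.2,  -7. ,  35.9])) (array([480.7,  -8.2]), array([33.4, 36.4]), 47.7)
wheel (555, -15) (175, array([552.5, -17.2,  35.9])) (array([553. , -17.6]), array([32.9, 30.7]), 49.2)
wheel (560, 268) (250, array([559.5, 260.6,  35.7])) (array([560.4, 259.7]), array([35. , 34.8]), 4.7)
wheel (512, 338) (307, array([503.1, 336.7,  35.6])) (array([503.8, 336.4]), array([34.8, 34.6]), 85.6)
carrier (1039, array([514.8,  -8.7,  12.2])) (array([516.6,  -5.6]), array([150.1, 128. ]), 26.2)
top [([280.7, 246.6], 0.7, [484.0, -7.0])]
side []
```

View pics/crop1.png

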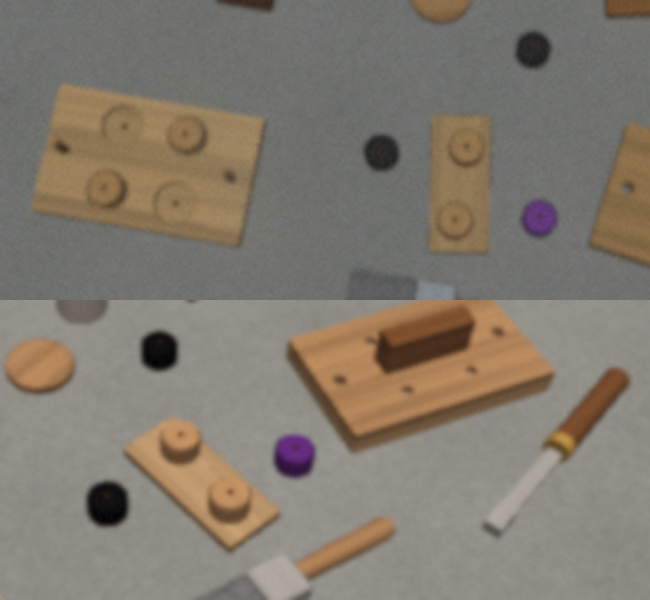

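The crop confirms it: the carrier holds two natural-wood blanks, while the discs beside it are black and purple. The geometry is consistent:

| Item | Position (mm) | Axis or note |
|---|---|---|
| Jig centre | (532, 298.6) | y axis at 81.3° |
| Empty pockets | (570.7, 327) and (493.3, 270) | – |
| Blanks on carrier | (480, -8.6) and (552.8, -18.5) | – |
| Rib | (490.8, -261.7) | y axis at 72.3° |

Emit:
play_rows(
  series=[
    [[1.8,4.9,-0.9,0,0,-8.2,0],[1.8,4.9,-0.9,0,0,-8.2,0],[1.8,4.9,-0.9,0,0,-8.2,0],[1.8,4.9,-0.9,0,0,-8.2,0],[1.8,4.9,-0.9,0,0,0,0],[1.8,4.9,-0.9,0,0,0,0],[1.8,4.9,-0.9,0,0,0,0],[1.8,4.9,-0.9,0,0,0,0],[1.8,4.9,-0.9,0,0,0,0],[1.8,4.9,-0.9,0,0,0,0],[1.8,4.9,-0.9,0,0,0,0],[1.8,4.6,-0.9,0,0,0,0],[0,0,0,0,0,0,0],[0,0,0,0,0,0,0]],
  ],
)

```text
clock: 3.25
eef_pos: [480.8, -9.0, 123.4]
tool_rot: [3.141, 0.0, -0.153]
force: [-0.2, -0.3, -0.5]
width: 85.5
gripper_force: 0.0
```

Emit:
play_rows(
  series=[
    [[0,0,-4.0,0,0,0,0],[0,0,-4.0,0,0,0,0],[0,0,-1.5,0,0,0,0],[0,0,-0.8,0,0,0,0.3],[0,0,0,0,0,0,0.7],[0,0,0,0,0,0,0.7],[0,0,0,0,0,0,0.7],[0,0,0,0,0,0,0.7],[0,0,0,0,0,0,0.7],[0,0,0,0,0,0,0.7]],
  ],
)

```text
clock: 4.5
eef_pos: [481.7, -8.7, 21.6]
tool_rot: [-3.141, -0.002, -0.153]
force: [-2.1, -1.1, 6.4]
width: 33.4
gripper_force: 59.5
```

Emit:
play_rows(
  series=[
    [[0,0,2,0,0,0,0.7],[0,0,4.0,0,0,0,0.7],[0,0,4.0,0,0,0,0.7],[0,0,0,0,0,0,0.7],[0,0,0,0,0,0,0.7]],
  ],
)

```text
clock: 5.12
eef_pos: [480.9, -8.3, 120.5]
tool_rot: [-3.141, -0.001, -0.152]
force: [-0.1, 0.1, -0.6]
width: 33.4
gripper_force: 59.8
```

```bash
python3 - <<'E'
from h import *
s=ctrl.read_state();e=s["eef_pos"];print(e,s["width"],s["force"])
im,d=get_image("side");P=cloud("side",d)
u,v=proj("side",e).astype(int);print(u,v)
cv2.imwrite("pics/g1.png",cv2.resize(im[v-60:v+50,u-70:u+70],None,fx=5,fy=5)[:,:,::-1])
E
```

```text
[480.85972401  -8.25195179 120.5486402 ] 33.418438830273566 [-0.10868816  0.13300442 -0.6433835 ]
313 220
```

View pics/g1.png

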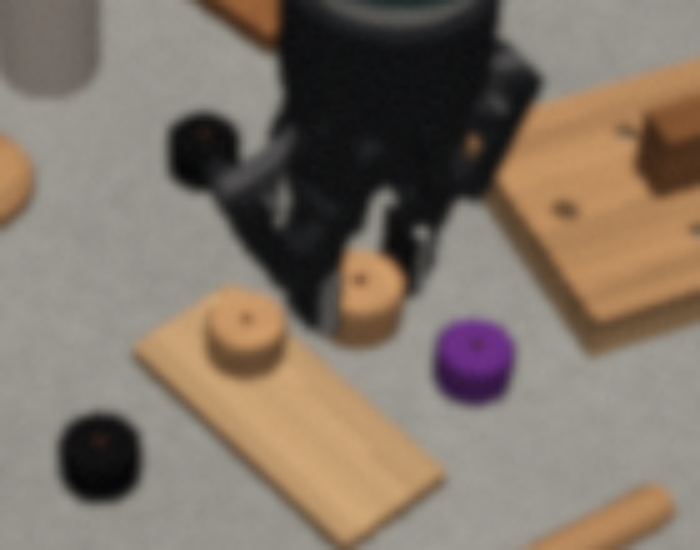

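The blank is held upright; its top centre is near pixel (317,215). I'll check its offset within the grip.

```bash
python3 - <<'E'
from h import *
im,d=get_image("side");P=cloud("side",d);hsv=cv2.cvtColor(im,cv2.COLOR_RGB2HSV)
m=(P[...,2]>100)&(P[...,2]<150)&(hsv[...,1]>70)&(hsv[...,2]>90)&(np.hypot(P[...,0]-481,P[...,1]+8)<45)
q=P[m];print(len(q),q.min(0),q.max(0));v,u=np.nonzero(m);print(u.min(),u.max(),v.min(),v.max())
t=q[q[:,2]>np.percentile(q[:,2],97)-3];print(t.mean(0),np.percentile(t,[3,97],axis=0))
print(ray("side",(317,216),t[:,2].mean()), ray("top",(0,0),0)[:2])
E
```

```text
220 [461.37350868 -26.9434756  115.60514357] [492.71617936   8.69257784 137.93586079]
310 324 210 229
[476.13471087  -9.68482295 135.24679555] [[464.13695514 -22.10374385 134.07030088]
 [489.33543261   4.62569018 137.12113826]]
[476.77090952 -11.71098946 135.24679555] [1160.67802357  785.13203291]
```

Emit:
play_rows(
  series=[
    [[1.3,4.8,0,0,0,0,0.7],[1.3,4.8,0,0,0,0,0.7],[1.3,4.8,0,0,0,0,0.7],[1.3,4.8,0,0,0,0,0.7],[1.3,4.8,0,0,0,0,0.7],[1.3,4.8,0,0,0,0,0.7],[1.3,4.8,0,0,0,0,0.7],[0,0,-3,0,0,0,0.7],[0,0,-3,0,0,0,0.7],[0,0,0,0,0,0,0.7],[0,0,0,0,0,0,0.7]],
  ],
)

```text
clock: 6.6
eef_pos: [572.3, 327.2, 60.4]
tool_rot: [3.141, -0.0, -0.153]
force: [-0.2, -0.4, -0.1]
width: 33.2
gripper_force: 59.9
```

Emit:
play_rows(
  series=[
    [[-0.1,0,-2.0,0,0,0,0.7],[0,0,-1.0,0,0,0,0.7],[0,0,-0.5,0,0,0,0.7],[0,0,-0.3,0,0,0,0.7],[0,0,0,0,0,0,0.7]],
  ],
)

```text
clock: 7.22
eef_pos: [571.1, 327.5, 22.3]
tool_rot: [-3.142, -0.0, -0.153]
force: [0.2, -0.1, -0.7]
width: 33.1
gripper_force: 59.9
```

Emit:
play_rows(
  series=[
    [[0,0,0,0,0,0,0.45],[0,0,0,0,0,0,0.45],[0,0,0,0,0,0,0.45],[0,0,3,0,0,0,0.45],[0,0,6,0,0,0,0.3],[-0.2,-5.4,0.8,0,0,0,0],[-0.2,-5.8,0,0,0,0,0],[-0.2,-5.8,0,0,0,0,0],[-0.2,-5.8,0,0,0,0,0],[-0.2,-5.8,0,0,0,0,0],[-0.2,-5.8,0,0,0,0,0],[0,0,0,0,0,0,0],[0,0,0,0,0,0,0]],
  ],
)

```text
clock: 8.85
eef_pos: [559.0, -16.3, 120.4]
tool_rot: [-3.141, -0.0, -0.153]
force: [-0.5, 0.6, 0.6]
width: 85.0
gripper_force: 0.0
```

```bash
python3 - <<'E'
from h import *
for n in("top","side"):
    im,d=get_image(n);P=cloud(n,d);z=P[...,2]
    for c in[(571,327),(560,260),(503,336.5),(493,270)]:
        q=P[(z>30)&(z<48)&(np.hypot(P[...,0]-c[0],P[...,1]-c[1])<25)]
        if len(q)>5:
            a=q[(q[:,2]>33)];print(n,c,len(a),a.mean(0).round(1),cv2.minEnclosingCircle(a[:,:2].astype(np.float32)))
s=ctrl.read_state();print(s["eef_pos"],s["width"])
E
```

```text
top (571, 327) 148 [568.9 327.1  37.2] ((569.0481567382812, 327.4309387207031), 17.549470901489258)
top (560, 260) 149 [559.4 258.9  37.2] ((559.5300903320312, 259.1869812011719), 17.956193923950195)
top (503, 336.5) 156 [503.3 335.7  37.5] ((503.13262939453125, 336.41973876953125), 18.643943786621094)
side (571, 327) 252 [568.4 328.1  36.1] ((569.3451538085938, 327.4488525390625), 18.18267822265625)
side (560, 260) 226 [559.8 260.5  36. ] ((560.7835693359375, 259.9914855957031), 17.903871536254883)
side (503, 336.5) 278 [504.  336.9  36. ] ((504.429931640625, 336.2197570800781), 17.994916915893555)
[559.07643351 -14.64802837 120.25343564] 85.45809649742304
```

The first blank sits flat. Next is the second one.

Emit:
play_rows(
  series=[
    [[-0.5,-0.4,-4.0,0,0,0,0],[0,0,-3.5,0,0,0,0],[0,0,-1.5,0,0,0,0],[0,0,-0.8,0,0,0,0.3],[0,0,0,0,0,0,0.7],[0,0,0,0,0,0,0.7],[0,0,0,0,0,0,0.7],[0,0,0,0,0,0,0.7],[0,0,0,0,0,0,0.7],[0,0,2,0,0,0,0.7],[0,0,4,0,0,0,0.7],[0,0,4,0,0,0,0.7],[0,0,0,0,0,0,0.7]],
  ],
)

```text
clock: 10.58
eef_pos: [556.5, -20.8, 125.8]
tool_rot: [-3.141, -0.007, -0.153]
force: [0.1, 0.3, 0.2]
width: 33.0
gripper_force: 59.8
```

```bash
python3 - <<'E'
from h import *
im,d=get_image("side");P=cloud("side",d);hsv=cv2.cvtColor(im,cv2.COLOR_RGB2HSV)
e=ctrl.read_state()["eef_pos"];print(e)
m=(P[...,2]>100)&(P[...,2]<150)&(hsv[...,1]>70)&(hsv[...,2]>90)&(np.hypot(P[...,0]-e[0],P[...,1]-e[1])<45)
q=P[m];print(len(q),q.min(0),q.max(0))
t=q[q[:,2]>np.percentile(q[:,2],97)-3];print(t.mean(0),np.percentile(t,[3,97],axis=0))
E
```

```text
[555.120493   -20.52964367 124.02343925]
205 [537.9201215  -37.97293978 118.75550531] [570.87340137  -1.90130404 148.1527112 ]
[553.17628435 -21.92865781 139.47771955] [[541.00247211 -35.86201704 138.1396643 ]
 [566.5392767   -5.41016317 141.73610967]]
```

Emit:
play_rows(
  series=[
    [[-1.0,4.85,0,0,0,0,0.7],[-1.0,4.85,0,0,0,0,0.7],[-1.0,4.85,0,0,0,0,0.7],[-1.0,4.85,0,0,0,0,0.7],[-1.0,4.85,0,0,0,0,0.7],[-1.0,4.85,0,0,0,0,0.7],[0,0,-3,0,0,0,0.7],[0,0,-3,0,0,0,0.7],[0,0,0,0,0,0,0.7],[0,0,0,0,0,0,0.7],[0,0,0,0,0,0,0.7]],
  ],
)

```text
clock: 12.0
eef_pos: [494.8, 270.5, 63.3]
tool_rot: [-3.14, -0.002, -0.153]
force: [-0.4, -0.5, 0.9]
width: 33.1
gripper_force: 59.8
```

Emit:
play_rows(
  series=[
    [[0,0,-2.0,0,0,0,0.7],[0,0,-1.0,0,0,0,0.7],[0,0,-0.5,0,0,0,0.7],[0,0,-0.5,0,0,0,0.7],[0,0,0,0,0,0,0.7],[0,0,0,0,0,0,0.7]],
  ],
)

```text
clock: 12.75
eef_pos: [494.3, 270.6, 23.7]
tool_rot: [-3.141, -0.001, -0.153]
force: [-2.9, -0.5, 9.5]
width: 33.2
gripper_force: 60.8
```

Emit:
play_rows(
  series=[
    [[0,0,0,0,0,0,0.45],[0,0,0,0,0,0,0.45],[0,0,0,0,0,0,0.45],[0,0,3,0,0,0,0.45],[0,0,6,0,0,0,0.3],[0,-5.5,0.8,0,0,9.0,0],[0,-6,0,0,0,9.0,0],[0,-6,0,0,0,9.0,0],[0,-6,0,0,0,9.0,0],[0,-6,0,0,0,9.0,0],[0,-6,0,0,0,9.0,0],[0,-6,0,0,0,9.0,0],[0,-6,0,0,0,9.0,0],[0,-5.7,2,0,0,9,0],[0,0,2,0,0,0,0],[0,0,0,0,0,0,0]],
  ],
)

```text
clock: 14.75
eef_pos: [494.5, -262.6, 161.2]
tool_rot: [3.139, -0.0, 1.259]
force: [0.5, 0.2, -0.8]
width: 85.4
gripper_force: 0.0
```

```bash
python3 - <<'E'
from h import *
for n in("top","side"):
    im,d=get_image(n);P=cloud(n,d);z=P[...,2]
    for c in[(570,327),(560,260),(503,336.5),(493,270)]:
        q=P[(z>28)&(z<55)&(np.hypot(P[...,0]-c[0],P[...,1]-c[1])<25)]
        if len(q)>5:
            a=q[(q[:,2]>33)];A=np.c_[a[:,:2]-a[:,:2].mean(0),np.ones(len(a))];print(n,c,len(a),a.mean(0).round(1),np.linalg.lstsq(A,a[:,2],rcond=None)[0].round(3)[:2],cv2.minEnclosingCircle(a[:,:2].astype(np.float32)))
s=ctrl.read_state();print(s["eef_pos"],s["tool_rot"],s["width"])
im,_=get_image("side");a=cv2.resize(im[260:380,90:250],None,fx=4,fy=4);cv2.imwrite("pics/j1.png",a[:,:,::-1])
E
```

```text
top (570, 327) 150 [568.3 326.9  37.5] [ 0.001 -0.014] ((568.9343872070312, 326.4295654296875), 18.548063278198242)
top (560, 260) 151 [559.4 259.2  37.8] [0.006 0.043] ((559.4923706054688, 259.1734313964844), 18.058837890625)
top (503, 336.5) 151 [503.9 336.1  37.4] [-0.023 -0.011] ((503.5398254394531, 335.9533386230469), 17.85817527770996)
top (493, 270) 156 [492.6 270.2  37.6] [ 0.009 -0.004] ((492.72821044921875, 270.4221496582031), 18.013507843017578)
side (570, 327) 248 [568.4 328.   36.1] [ 0.026 -0.018] ((569.7152099609375, 327.8817138671875), 17.780969619750977)
side (560, 260) 224 [559.9 260.4  36.1] [ 0.01  -0.002] ((560.7040405273438, 259.6409606933594), 17.952388763427734)
side (503, 336.5) 277 [503.6 336.5  36. ] [ 0.016 -0.012] ((504.85394287109375, 336.7322692871094), 18.338909149169922)
side (493, 270) 257 [493.  271.2  36.1] [-0.004 -0.009] ((493.7694091796875, 270.88433837890625), 18.339702606201172)
[ 493.78327575 -260.49835348  159.80827095] [-3.14080532e+00 -5.40616500e-04  1.26224174e+00] 85.32720535215996
```

View pics/j1.png

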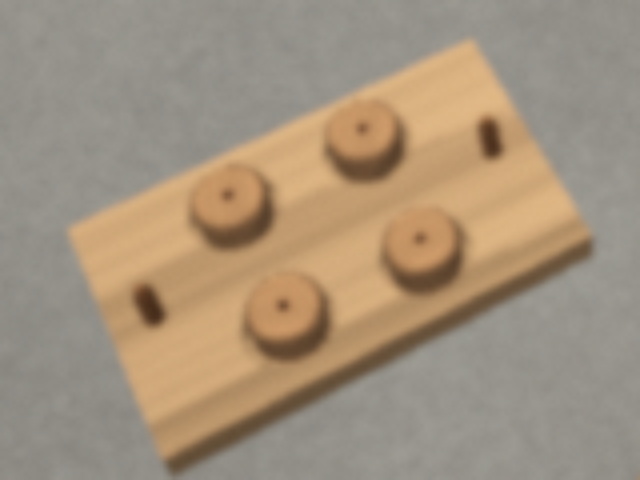

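All four blanks sit flat in the pockets at about (230,195), (365,130), (285,305) and (422,240) in the crop. Now I'll grip the rib.

Emit:
play_rows(
  series=[
    [[-0.2,-0.1,-5,0,0,0,0],[0,0,-4,0,0,0,0],[0,0,-2,0,0,0,0],[0,0,-1.2,0,0,0,0],[0,0,-0.6,0,0,0,0.5],[0,0,0,0,0,0,0.8],[0,0,0,0,0,0,1],[0,0,0,0,0,0,1],[0,0,0,0,0,0,1],[0,0,0,0,0,0,1],[0,0,0,0,0,0,1]],
  ],
)

```text
clock: 16.27
eef_pos: [492.5, -262.9, 33.2]
tool_rot: [3.14, 0.0, 1.261]
force: [0.4, -0.7, 6.4]
width: 23.4
gripper_force: 61.1
```

Emit:
play_rows(
  series=[
    [[0,0,1,0,0,0,1],[0,0,2,0,0,0,1],[0,0,3,0,0,0,1],[0,0,4,0,0,0,1],[0.4,5,0,0,0,3,1],[0.4,5.1,0,0,0,3,1],[0.4,5.1,0,0,0,3,1],[0.4,5.1,0,0,0,0,1],[0.4,5.1,0,0,0,0,1],[0.4,5.1,0,0,0,0,1],[0.4,5.1,0,0,0,0,1],[0.4,5.1,0,0,0,0,1],[0.4,5.1,0,0,0,0,1],[0.4,5.1,0,0,0,0,1],[0,5,0,0,0,0,1],[0,0,0,0,0,0,1],[0,0,0,0,0,0,1],[0,0,0,0,0,0,1],[0,0,0,0,0,0,1]],
  ],
)

```text
clock: 18.65
eef_pos: [532.3, 295.0, 132.3]
tool_rot: [3.142, 0.001, 1.416]
force: [-0.2, -0.1, -3.9]
width: 23.7
gripper_force: 59.8
```

```bash
python3 - <<'E'
from h import *
s=ctrl.read_state();e=s["eef_pos"];print(e,s["tool_rot"],s["width"],s["force"],s["torque"])
for n in("top","side"):
    im,d=get_image(n);P=cloud(n,d);z=P[...,2];hsv=cv2.cvtColor(im,cv2.COLOR_RGB2HSV)
    k=(z>e[2]-22)&(z<e[2]+8)&(np.hypot(P[...,0]-e[0],P[...,1]-e[1])<130)&(hsv[...,1]>70)&(hsv[...,2]>60)
    k=cv2.morphologyEx(k.astype(np.uint8),cv2.MORPH_OPEN,np.ones((3,3)))>0
    q=P[k];A=np.c_[q[:,:2]-q[:,:2].mean(0),np.ones(len(q))]
    print(n,len(q),np.median(q[:,2]),np.linalg.lstsq(A,q[:,2],rcond=None)[0],cv2.minAreaRect(q[:,:2].astype(np.float32)))
    print([(np.round(r["pixel"],1).tolist(),round(r["p"],2)) for r in place_of("hole0",n)],[(np.round(r["pixel"],1).tolist(),round(r["p"],2)) for r in place_of("dowel0",n)])
    cv2.imwrite(f"pics/{n}1.png",im[:,:,::-1])
E
```

```text
[532.2671567  294.99317879 132.32669584] [3.14159156e+00 6.63011224e-04 1.41614070e+00] 23.657124753416156 [-0.21836573 -0.10691389 -3.8912864 ] [0.00037089 0.0358881  0.00091841]
top 1914 126.49348358348038 [1.74918181e-03 1.72587915e-02 1.26330991e+02] ((523.0994262695312, 246.1692352294922), (111.9504165649414, 130.6139373779297), 80.93579864501953)
[([187.2, 228.2], 0.81)] [([190.0, 228.0], 0.81)]
side 7056 125.33914600248926 [ 1.93711697e-02 -4.56186688e-03  1.24928020e+02] ((531.6891479492188, 295.88494873046875), (210.0132598876953, 133.30050659179688), 81.1796646118164)
[([116.3, 319.2], 0.95), ([211.9, 273.5], 0.66)] [([431.4, 248.0], 0.29)]
```

View pics/side1.png

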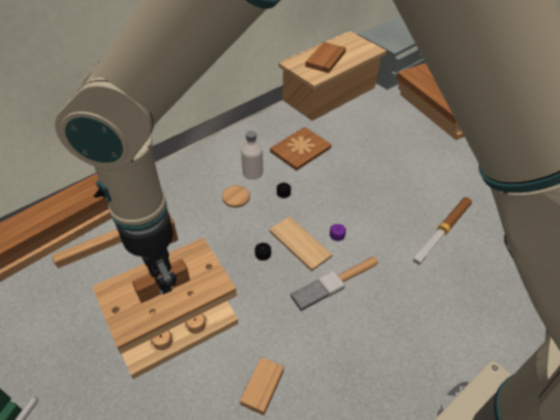

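```bash
python3 - <<'E'
from h import *
for n,px in(("side",(116.3,319.2)),("side",(211.9,273.5)),("top",(187.2,228.2))):
    print(n,ray(n,px,125.5).round(1))
for n,px in(("side",(124,329)),("side",(212,286)),("top",(187,229)),("top",(122,215))):print(n,"dowel",ray(n,px,49).round(1))
j=np.array([531.8,298.5]);a=np.deg2rad(81.3);print(j+85*np.r_[np.cos(a),np.sin(a)],j-85*np.r_[np.cos(a),np.sin(a)])
E
```

```text
side [526.8 386.8 125.5]
side [501.7 216.2 125.5]
top [507.8 208.5 125.5]
side dowel [551.  380.2  49. ]
side dowel [525.7 208.2  49. ]
top dowel [519.3 222.8  49. ]
top dowel [550.8 384.2  49. ]
[544.65716972 382.52198038] [518.94283028 214.47801962]
```

```bash
python3 - <<'E'
from h import *
for n,px in(("side",(116.3,319.2)),("side",(211.9,273.5)),("top",(187.2,228.2))):
    print(n,ray(n,px,99).round(1))
im=cv2.imread("pics/side1.png");g=cv2.cvtColor(im,cv2.COLOR_BGR2GRAY).astype(float)
for x,y in((116,310),(209,266)):
    w=g[y-8:y+9,x-8:x+9];w=np.clip(np.median(w)-15-w,0,None);v,u=np.indices(w.shape);c=((u*w).sum()/w.sum()+x-8,(v*w).sum()/w.sum()+y-8)
    print(np.round(c,1),ray("side",c,124).round(1))
E
```

```text
side [544.3 385.   99. ]
side [518.2 207.8  99. ]
top [512.5 213.4  99. ]
[115.  309.5] [545.5 380.  124. ]
[208.5 266.4] [519.  211.6 124. ]
```

Plate centre is (532, 295.9) at 81.1°, jig centre (532, 298.6) at 81.3°, so I shift y by +2.8 mm and go down.

Emit:
play_rows(
  series=[
    [[0,0.28,-2,0,0,0.1,1],[0,0,-2,0,0,0,1],[0,0,-0.6,0,0,0,1],[0,0,-0.4,0,0,0,1],[0,0,-0.4,0,0,0,1],[0,0,-0.4,0,0,0,1],[0,0,0,0,0,0,1],[0,0,0,0,0,0,1]],
  ],
)

```text
clock: 19.95
eef_pos: [532.6, 298.8, 74.4]
tool_rot: [3.141, 0.0, 1.419]
force: [3.0, -1.1, -5.6]
width: 23.1
gripper_force: 59.7
```

Emit:
play_rows(
  series=[
    [[0.07,0,-0.3,0,0,0,1],[0,0,-0.3,0,0,0,1],[0,0,-0.3,0,0,0,1],[0,0,-0.3,0,0,0,1],[0,0,-0.3,0,0,0,1],[0,0,-0.3,0,0,0,1],[0,0,0,0,0,0,1]],
  ],
)

```text
clock: 20.82
eef_pos: [532.9, 298.8, 55.8]
tool_rot: [3.141, 0.0, 1.42]
force: [3.4, -3.4, -6.7]
width: 23.3
gripper_force: 59.7
```

Emit:
play_rows(
  series=[
    [[0,0,-0.2,0,0,0,1],[0,0,-0.1,0,0,0,1],[0,0,-0.1,0,0,0,1],[0,0,-0.1,0,0,0,1],[0,0,0,0,0,0,1],[0,0,0,0,0,0,1]],
  ],
)

```text
clock: 21.58
eef_pos: [533.0, 298.8, 53.3]
tool_rot: [3.141, 0.0, 1.419]
force: [0.3, -7.1, 11.0]
width: 23.6
gripper_force: 62.0
```

Emit:
play_rows(
  series=[
    [[0,-0.05,-0.1,0,0,0,1],[0,0,-0.1,0,0,0,1],[0,0,0,0,0,0,1],[0,0,0,0,0,0,1],[0,0,0,0,0,0,1]],
  ],
)

```text
clock: 22.2
eef_pos: [533.0, 298.8, 53.2]
tool_rot: [3.14, -0.0, 1.42]
force: [-3.3, -8.9, 25.6]
width: 23.3
gripper_force: 64.0
```

```bash
python3 - <<'E'
from h import *
im,d=get_image("side");P=cloud("side",d);z=P[...,2];hsv=cv2.cvtColor(im,cv2.COLOR_RGB2HSV)
k=(z>38)&(z<54)&(np.hypot(P[...,0]-532,P[...,1]-298)<115)&(hsv[...,1]>70)&(hsv[...,2]>60)
q=P[k];q=q[abs(q[:,2]-np.median(q[:,2]))<5];A=np.c_[q[:,:2]-q[:,:2].mean(0),np.ones(len(q))]
print(len(q),np.linalg.lstsq(A,q[:,2],rcond=None)[0],cv2.minAreaRect(q[:,:2].astype(np.float32)))
for _ in range(4):get_image("top")
s=ctrl.read_state();print(s["eef_pos"],s["force"],s["clock"])
cv2.imwrite("pics/end.png",cv2.resize(im[200:400,60:280],None,fx=3,fy=3)[:,:,::-1])
E
```

```text
5793 [ 2.75192516e-03 -9.73976110e-04  4.62903691e+01] ((532.0478515625, 298.8366394042969), (209.84193420410156, 133.31048583984375), 81.44068908691406)
[533.00927574 298.84606051  53.20013613] [-3.54445234 -8.04786002 25.08829637] 22.45
```

View pics/end.png

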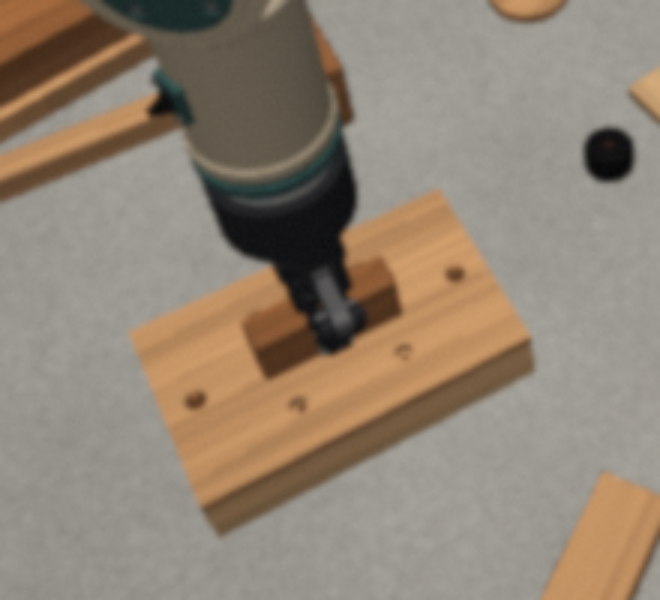

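The upper half is flush on the jig: its top is at 46 mm and level, the dowel tips show at (195,399) and (455,273), and the push holds steady at about 25 N. I'm handing in.

```bash
python3 -c "
from h import *
print(workorder.finish_job())"
```

```text
the job is handed in; nothing more can be done
None
```

All four blanks sit flat in the jig, and the upper half is home on both dowels, held down with about 25 N. The job is handed in, but the hand-in returned no verdict.

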